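# Proof a carved print block in the pedal press

## Robot

A 6-joint arm with a two-finger parallel gripper is mounted at the origin on the work surface. World frame = base frame: x ahead of the robot, y to its left, z up, the work surface at z = 0. Lengths are in mm, angles in rad, forces in N, time in s.
With the tool pointing down it reaches from about 275 to 850 mm from the base axis. Payload 5.2 kg.
Tool frame: the origin (TCP) lies at the very end of the fingers, on their centre line; the grasp point (between the pads) lies 19 mm behind it; z points along the fingers, y is the direction in which the jaws open and shut (so a half turn about z gives the same grasp; the last joint's range is limited). The gripper opens to 85 mm and grips with 20 to 120 N. Pads are 22 mm wide; open, the fingers measure 114 mm over their backs; the gripper's body (76 mm by 85 mm) begins 54 mm behind the grasp point. The pads swing forward as they close: fully open they stand 13 mm farther back than shut.
Start: joints at [-1.454, 0.259, 1.535, -0, 1.348, -0.203], TCP at [172.928, -522.112, 231.31] pointing down, gripper open.
Joint ranges: [-3.14, 3.14], [-0.91, 2.08], [0.19, 2.58], [-1.22, 4.36], [0.22, 2.71], [-3.12, 3.12]. Speed limits (rad/s): [2.57, 2.57, 3.14, 3.14, 3.14, 3.14].

## Interface

Orientations are given as [roll, pitch, yaw] about the fixed x, y, z axes, in that order (R = Rz(yaw) Ry(pitch) Rx(roll)).
In Python, from plant import r gives the robot as it stands. The module is installed in compiled form; this text tells all that it offers.
- The arm moves only by the tool send_rows, never from a script. Its argument "increments" is a list that holds one entry, the list of rows, each a list of 5 numbers: the shift along the tool's x, y, z in mm, then the turn about the tool's z in rad, then the opening in per cent of the stroke, from 0 (shut) to 100 (fully open). A call has 1 to 5 rows; each row shifts and turns the commanded pose from where the row before left it, along the tool's axes as they then stand; what a row does not reach is not made up. A row lasts 1/12 s, in which the tool goes at most 41.7 mm and 7.16 degrees, less where a joint would pass 70% of its speed; a pose out of reach is approached as far as the arm can. A call with a gripper value outside its range is refused whole. The fingers move at their own pace and stop on an object; "squeeze" is the grip in N (left out, the last holds). Time passes only in rows, so rows that do not move let the fingers close. It gives the time, the measured TCP pose, the force and the opening at its end, in the units of the state.
- r.state(): the state, without advancing time (a new reading comes with each control period).
- r.grab_frame(name): name is "side" or "top"; returns a dict with "frame" (420x560x3 uint8, blue, green, red), "range_z" (420x560 float32, mm along the optical axis (not along the pixel's ray), 0 where there is no reading), "intrinsics" (3x3 intrinsics, pixels), "camera_from_world" (4x4, takes a point from world to camera coordinates). Camera axes: x right, y up, looking along -z (the intrinsics and any distortion apply to the point x, -y, -z); pixel columns grow to the right and rows downward; lengths in mm; the calibration is good to about 2 mm. A picture is of the moment at which its call begins.
- r.finish_job(): hands the job in, once; it reports no verdict.
The state is a dict: "time_s": time; "joint_pos": joint angles; "qvel": joint speeds; "joint_torque": joint torques, N m; "position": TCP position; "eef_rot": TCP orientation; "ft_force": force on the tool from outside, world axes, zero at the start; "moment": the same for the moment, N m; "width": opening from 0.0 (shut) to 1.0 (fully open).
Only numpy, scipy, OpenCV 4.12 (cv2) and the standard library are available. Lean on these libraries where they do the work, as an engineer would, in place of code of your own. Each camera call takes 0.05 s, during which the arm holds its last target. There are 200 camera calls.

## Task

Take the large red carved print block from the drying rack and seat it flat and square on the floor of the press's pocket, carved side up (either way round). Once it is seated and let go, push the red pedal fully down to its stop, hold it there for a good second so that the platen prints the block, then let the pedal spring right back up. Leave the teal block, the grey block, the ink tin and the brayer where they are, and do not work the pedal before the block is seated.

Things in the scene. Friction and masses are not known exactly. Their poses are not given: they have to be found in the camera images.
- block: The red carved print block: a plywood slab 24 mm thick (its x) x 110 mm long (its y) x 64 mm (its z), about 0.14 kg. Origin at its centre. The carved red lino face with a dark sun looks along its +x, the bare plywood back along -x. At the start it stands on a long edge (z up) in one of the rack's three slots. In the pocket it lies with +x up.
- block_face (a point): Centre of the block's carved red face, 12 mm from the block's centre along its +x.
- bed: Blue pedal press fixed on the table. Base 116 mm (x) x 200 mm (y, from -88 to +112) x 22 mm high; origin on the table below the pocket's centre, z up. The pedal is on its -x side, the platen at its +y end.
- platen_hinge (a point): Middle of the platen's hinge, 86 mm from the pocket's centre toward bed +y, 50 mm above the table. The platen, a blue plate 80 mm wide (x), 150 mm tall, stands upright there, filling bed y = 86 to 101 mm, up to 200 mm above the table. As the pedal goes down it swings down over the pocket (toward -y), ending 4 mm above a seated block.
- pocket (a point): Centre of the pocket floor, 22 mm above the table; axes as the bed's. Pocket 68 mm (x) x 114 mm (y); aluminium walls 8 mm thick, 12 mm high, with 45 degree lips flaring to 17 mm as a lead-in. The long walls (x = -34 and +34 mm) have a 54 mm gap for the fingers in the middle (y -27 to +27 mm), open down to the bed. End walls 50 mm wide, centred.
- pedal (a joint): Red pedal of the press, sprung up: 0 rad at rest (raised), 0.35 rad fully down on its stop; about 8 to 10 N on the pad at the stop. Hinge axis along the bed's y at bed x = -66 mm, 18 mm above the table; the plate is 108 mm long, 58 mm wide, runs to the bed's -x and slopes up 0.35 rad at rest, level at the stop.
- pedal_press (a point): Centre of the top of the pedal's black rubber pad, 85 mm along the plate from the hinge and 7.5 mm above its middle plane; about 54 mm above the table at rest, 25.5 mm at the stop. It moves with the pedal.
- rack: Plywood drying rack fixed on the table, 160 mm (x) x 124 mm (y), base 8 mm thick; origin under its centre. Three slots along its y at x = -56, 0 and +56 mm, each 28 mm wide between wooden rails 6 mm thick, 110 mm long, whose tops are 28 mm above the table.
- teal_block: Teal carved block in another slot of the rack, 24 x 100 x 46 mm (x, y, z), standing; origin at its centre. Bystander.
- grey_block: Grey carved block in the third slot, 24 x 90 x 44 mm (x, y, z), standing; origin at its centre. Bystander.
- ink_tin: Round ink tin with a red label, 68 mm in diameter, 78 mm tall; origin under its centre. Bystander.
- brayer: Ink roller with a red handle lying on the table: black roller 80 mm wide (along its x) and 38 mm thick at y = +58 mm, handle to y = -72 mm, 94 mm wide over the fork, highest point 38 mm. Origin on the table near its middle. Bystander.
Things that resemble listed ones, but are neither listed nor needed, are in the scene too. What is shaped like the block but pink or purple is not meant.

How it is judged (in metres and radians):
On the way, in this order (a step that is already met when the one before it is completed fails the run):
1. the red block lies flat, square and carved side up on the pocket floor, let go (x of block in the frame of pocket between -0.005 and 0.005 m and y of block in the frame of pocket between -0.005 and 0.005 m and z of block in the frame of pocket below 0.0145 m and z of block_face in the frame of pocket above 0.02 m and angle between the x axis of block and the z axis of bed, either way round below 0.05 rad and angle between the y axis of block and the y axis of bed, either way round below 0.07 rad and contact force between the fingers and block below 0.2 N), for 0.3 s.
2. with the block seated, the pedal is held down on its stop (beyond 0.325 of 0.35 rad) for 0.6 s (value of joint pedal above 0.325 rad and x of block in the frame of pocket between -0.005 and 0.005 m and y of block in the frame of pocket between -0.005 and 0.005 m and z of block in the frame of pocket below 0.0145 m and z of block_face in the frame of pocket above 0.02 m and angle between the x axis of block and the z axis of bed, either way round below 0.05 rad and angle between the y axis of block and the y axis of bed, either way round below 0.07 rad), for 0.6 s.
At the end, for the whole second after the job is handed in: Red block at rest on the pocket floor, carved side up, within 5 mm of centre each way, its centre under 14.5 mm above the floor, level to 0.05 rad, square to 0.07 rad; pedal back up (under 0.04 rad); other blocks, tin and brayer within 25 mm of their starts (x of block in the frame of pocket between -0.005 and 0.005 m and y of block in the frame of pocket between -0.005 and 0.005 m and z of block in the frame of pocket below 0.0145 m and z of block_face in the frame of pocket above 0.02 m and angle between the x axis of block and the z axis of bed, either way round below 0.05 rad and angle between the y axis of block and the y axis of bed, either way round below 0.07 rad and value of joint pedal below 0.04 rad and linear speed of block below 0.02 m/s and distance of each of teal_block, grey_block, ink_tin, brayer from where it was at the start of the episode below 0.025 m); the robot touches nothing.
It fails at once if the pedal is pressed (beyond 0.12 rad) while the red block is not in the pocket (value of joint pedal above 0.12 rad and distance between block and pocket above 0.03 m).
It fails at once if the teal block is moved more than 25 mm or tipped (distance of teal_block from where it was at the start of the episode above 0.025 m or angle between teal_block's own z axis and vertical above 0.35 rad).
It fails at once if the grey block is moved more than 25 mm or tipped (distance of grey_block from where it was at the start of the episode above 0.025 m or angle between grey_block's own z axis and vertical above 0.35 rad).
It fails at once if the ink tin is moved more than 25 mm or tipped (distance of ink_tin from where it was at the start of the episode above 0.025 m or angle between ink_tin's own z axis and vertical above 0.35 rad).
It fails at once if the brayer is moved more than 25 mm or tipped (distance of brayer from where it was at the start of the episode above 0.025 m or angle between brayer's own z axis and vertical above 0.35 rad).
It also fails if it takes over 72 s, if anything falls off the work surface, if the arm or the gripper's body presses on something with over 40 N, if the wrist force passes 120 N, or if a joint passes its speed limit or range.

## Working session

There is one attempt and no reset: what is moved stays moved. The work goes in short steps, Python scripts to look and compute and a tool call to move; the robot and the scene stay as the last step left them, time stands still between calls to the robot, and variables do not carry over. Pictures are saved under pics/ and viewed, about 8 in all and at most 12, crops included, and the job is handed in when it is done.

Besides the shell and the picture viewer there is one more tool, called after "Emit:" in YAML: its name, and indented under it one key for each argument. send_rows: Moves the arm, as the interface text tells. Its arguments: {"type":"object","properties":{"increments":{"type":"array"},"squeeze":{"type":"number"}},"required":["increments"]}

```bash
mkdir -p pics
python3 - <<'E'
from plant import r
import cv2,numpy as np
print(r.state())
for n in("top","side"):
    f=r.grab_frame(n); cv2.imwrite(f"pics/{n}0.png",f["frame"]); np.savez(f"{n}0.npz",**f)
    print(n,f["intrinsics"],f["camera_from_world"], f.keys())
E
```

```text
{'time_s': 0.0, 'joint_pos': array([-1.45378308e+00,  2.59337991e-01,  1.53610885e+00, -1.90455221e-05,
        1.34797525e+00, -2.02832923e-01]), 'qvel': array([-7.40730550e-05,  7.77643030e-04,  1.10854721e-03,  1.11440929e-03,
        7.20137558e-04, -7.99997277e-05]), 'joint_torque': array([-4.51447409e-05, -4.46035051e+01, -2.90571249e+01, -3.75869231e-04,
        1.15107663e-02, -1.30297036e-05]), 'position': array([ 172.86653813, -521.5664958 ,  230.46703885]), 'eef_rot': array([-3.13979698e+00, -3.50343892e-04,  3.19850084e-01]), 'ft_force': array([-0.1409004 , -0.0951958 ,  0.70993682]), 'moment': array([ 0.01588647, -0.00215064,  0.01079554]), 'width': 0.9952599823902754}
top [[399.25462942   0.         284.47959527]
 [  0.         399.25462942 211.26412743]
 [  0.           0.           1.        ]] [[ 2.78218518e-02 -9.99560958e-01 -1.01899764e-02  4.63501657e+01]
 [ 9.95930867e-01  2.68437852e-02  8.60297627e-02 -5.79110241e+02]
 [-8.57184545e-02 -1.25420194e-02  9.96240455e-01 -1.14419288e+03]
 [ 0.00000000e+00  0.00000000e+00  0.00000000e+00  1.00000000e+00]] dict_keys(['frame', 'range_z', 'intrinsics', 'camera_from_world'])
side [[521.54174517   0.         280.87972338]
 [  0.         521.54174517 199.76783888]
 [  0.           0.           1.        ]] [[-8.26308688e-01 -5.62731628e-01 -2.33894350e-02  5.21113759e+02]
 [ 2.80215605e-01 -4.46779407e-01  8.49627787e-01 -1.82994171e+02]
 [-4.88562346e-01  6.95500738e-01  5.26863889e-01 -1.14162917e+03]
 [ 0.00000000e+00  0.00000000e+00  0.00000000e+00  1.00000000e+00]] dict_keys(['frame', 'range_z', 'intrinsics', 'camera_from_world'])
```

View pics/top0.png

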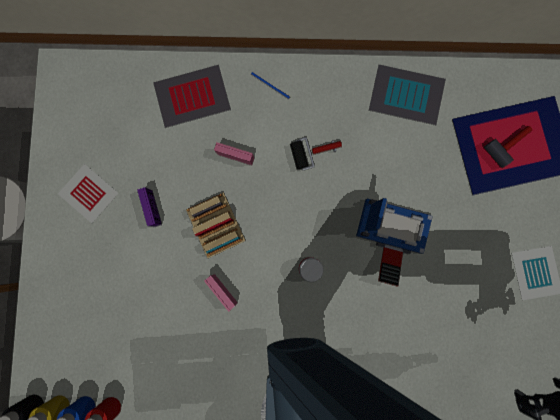

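View pics/side0.png

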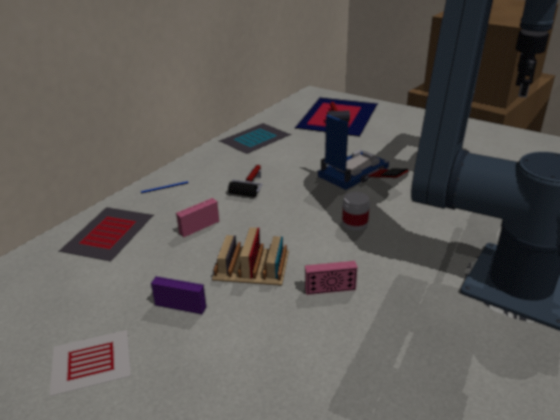

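The top view shows the rack at about (215,225) with the red block in its middle slot. The press is at (397,225), with its platen to the left at (367,218) and its pedal below at (390,268). The tin is at (311,268) and the brayer at (315,150). In the side view the pink and purple decoys stand around the rack. Next I'll measure from range data and masks.

```bash
cat > h.py <<'E'
import numpy as np,cv2
def cloud(f):
    K=f["intrinsics"];T=f["camera_from_world"];Z=f["range_z"].astype(float)
    v,u=np.indices(Z.shape)
    c=np.stack([(u-K[0,2])/K[0,0]*Z,-(v-K[1,2])/K[1,1]*Z,-Z],-1)
    P=(c-T[:3,3])@T[:3,:3]; P[Z<=0]=np.nan
    return P
def ray(f,u,v,z):
    K=f["intrinsics"];T=f["camera_from_world"];R=T[:3,:3]
    d=np.array([(u-K[0,2])/K[0,0],-(v-K[1,2])/K[1,1],-1])@R; o=-R.T@T[:3,3]
    return o+d*(z-o[2])/d[2]
def proj(f,p):
    K=f["intrinsics"];T=f["camera_from_world"];c=T[:3,:3]@np.array(p)+T[:3,3]
    return K[0,0]*c[0]/-c[2]+K[0,2], -K[1,1]*c[1]/-c[2]+K[1,2]
def rect(pts):
    (c,s,a)=cv2.minAreaRect(pts.astype(np.float32)); b=cv2.boxPoints((c,s,a))
    e=b[1]-b[0];g=b[2]-b[1]; e=e if np.hypot(*e)>np.hypot(*g) else g
    return np.round(c,1),np.round(sorted(s),1),round(float(np.arctan2(e[1],e[0])),3)
E
python3 - <<'E'
from h import *
t=dict(np.load("top0.npz"));s=dict(np.load("side0.npz"))
for n,f in(("top",t),("side",s)):
    P=cloud(f);hsv=cv2.cvtColor(f["frame"],cv2.COLOR_BGR2HSV)
    x,y,z=P[...,0],P[...,1],P[...,2]
    print(n,"table z",np.nanmedian(z[(x>300)&(x<700)&(abs(y)<300)]))
    reg=(x>440)&(x<640)&(y>140)&(y<330)
    m=reg&(z>60)&(z<90); print(n,"top of red block",m.sum(),rect(P[m][:,:2]), np.nanpercentile(z[m],[5,50,95]))
    m=reg&(z>3)&(z<90); print(n,"rack",m.sum(),rect(P[m][:,:2]))
    red=((hsv[...,0]<8)|(hsv[...,0]>172))&(hsv[...,1]>120)&(hsv[...,2]>50)
    m=reg&red; print(n,"red",m.sum(),np.round(P[m].mean(0),1),rect(P[m][:,:2]))
    blue=(hsv[...,0]>100)&(hsv[...,0]<125)&(hsv[...,1]>100)
    m=(x>350)&(x<700)&(y<-90)&(y>-320)&(z>3)&(z<210)
    print(n,"press area",m.sum())
    for lo,hi in((12,30),(30,45),(150,230)):
        mm=m&(z>lo)&(z<hi); print(lo,hi,mm.sum(),rect(P[mm][:,:2]) if mm.sum()>5 else "")
    mm=m&blue&(z>12)&(z<30); print("blue base",mm.sum(),rect(P[mm][:,:2]))
    mm=m&red; print("pedal red",mm.sum(),rect(P[mm][:,:2]))
a=cv2.resize(t["frame"][180:270,170:260],(400,400),interpolation=cv2.INTER_CUBIC)
b=cv2.resize(s["frame"][215:295,205:300],(400,337),interpolation=cv2.INTER_CUBIC)
c=cv2.resize(t["frame"][185:295,345:445],(364,400),interpolation=cv2.INTER_CUBIC)
o=np.zeros((600,800,3),np.uint8)
o[:300,:300]=cv2.resize(a,(300,300));o[:300,310:666]=cv2.resize(b,(356,300));o[300:,:270]=cv2.resize(c,(270,300))
d=cv2.resize(s["frame"][105:195,310:415],(350,300),interpolation=cv2.INTER_CUBIC);o[300:,310:660]=d
cv2.imwrite("pics/crop1.png",o)
E
```

```text
top table z 0.3262982255525559
top top of red block 352 (array([532.8, 267. ]), array([ 24.9, 109.9]), -1.114) [66.34672513 70.94646275 74.48418225]
top rack 2261 (array([540.4, 235.1]), array([189.2, 196.9]), 0.028)
top red 109 [525.  262.5  68.3] (array([525.2, 262.6]), array([  7.7, 108.4]), -1.11)
top press area 3578
12 30 1867 (array([ 526.5, -242.2]), array([161. , 175.1]), 1.349)
30 45 339 (array([ 504.7, -238.8]), array([161.1, 184.2]), -0.241)
150 230 285 (array([ 563.8, -181.2]), array([15.4, 79.9]), -0.25)
blue base 752 (array([ 547.8, -247.1]), array([117.2, 175.1]), 1.347)
pedal red 6 (array([ 446.1, -277.1]), array([ 4.5, 28.5]), -0.46)
side table z 1.051240049604707
side top of red block 388 (array([532.1, 268.5]), array([ 25.2, 115.5]), -1.109) [62.05959584 71.32550181 73.73374719]
side rack 2779 (array([535.2, 237.9]), array([185.4, 186.8]), 0.054)
side red 182 [517.1 274.   54.1] (array([521.1, 266.6]), array([  5.2, 106.5]), -1.112)
side press area 2820
12 30 985 (array([ 525.6, -240.5]), array([159.3, 181.3]), 1.318)
30 45 201 (array([ 503. , -231.5]), array([166.9, 185.7]), -0.327)
150 230 420 (array([ 561.8, -177.9]), array([18. , 81.7]), -0.229)
blue base 510 (array([ 542. , -244.4]), array([117.6, 180.5]), 1.332)
pedal red 6 (array([ 484.8, -213.5]), array([ 18.4, 239.5]), 0.314)
```

View pics/crop1.png

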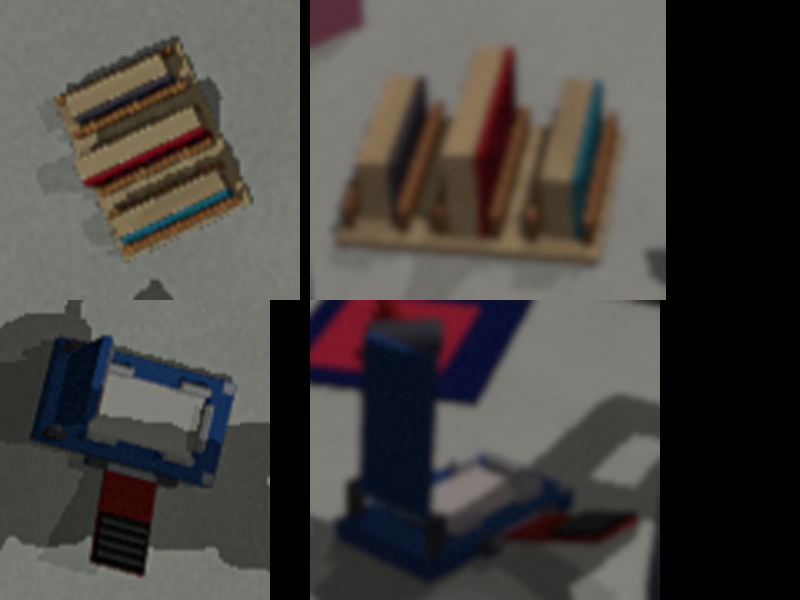

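The crops show the red face of the block (middle slot) looking toward the teal side, which is world -x,-y. The back faces the grey block. The tool cannot tilt, so the plan is:
1. Lift the block and stand it on free table.
2. Topple it onto its back.
3. Regrasp it across its 64 mm width and lower it into the pocket.

First I turn the tool by +1.71 rad in the world frame.

Emit:
send_rows:
  increments:
    - [[0,0,0,-0.115,53],[0,0,0,-0.115,53],[0,0,0,-0.115,53],[0,0,0,-0.115,53],[0,0,0,-0.115,53]]
  squeeze: 40

```text
time_s: 0.52
position: [172.9, -521.8, 230.8]
eef_rot: [-3.141, -0.001, 0.9]
ft_force: [0.1, -0.1, 0.6]
width: 0.529
```

Emit:
send_rows:
  increments:
    - [[0,0,0,-0.115,53],[0,0,0,-0.115,53],[0,0,0,-0.115,53],[0,0,0,-0.115,53],[0,0,0,-0.115,53]]

```text
time_s: 0.93
position: [172.9, -521.8, 230.8]
eef_rot: [-3.141, -0.001, 1.475]
ft_force: [0.2, 0.2, 0.1]
width: 0.533
```

Emit:
send_rows:
  increments:
    - [[0,0,0,-0.112,53],[0,0,0,-0.112,53],[0,0,0,-0.112,53],[0,0,0,-0.112,53],[0,0,0,-0.112,53]]

```text
time_s: 1.35
position: [172.9, -521.8, 230.8]
eef_rot: [3.141, -0.001, 2.035]
ft_force: [0.1, 0.1, -0.2]
width: 0.536
```

Emit:
send_rows:
  increments:
    - [[22,27,0,0,53],[22,27,0,0,53],[22,27,0,0,53],[22,27,0,0,53],[22,27,0,0,53]]

```text
time_s: 1.77
position: [245.4, -361.9, 230.8]
eef_rot: [3.141, -0.001, 2.029]
ft_force: [0.9, -0.6, 0.2]
width: 0.53
```

Emit:
send_rows:
  increments:
    - [[22,27,0,0,53],[22,27,0,0,53],[22,27,0,0,53],[22,27,0,0,53],[22,27,0,0,53]]

```text
time_s: 2.18
position: [317.6, -203.5, 231.2]
eef_rot: [3.142, -0.0, 2.029]
ft_force: [1.3, 0.1, -0.3]
width: 0.529
```

Emit:
send_rows:
  increments:
    - [[22,27,0,0,53],[22,27,0,0,53],[22,27,0,0,53],[22,27,0,0,53],[22,27,0,0,53]]

```text
time_s: 2.6
position: [389.9, -45.0, 231.2]
eef_rot: [-3.142, 0.0, 2.03]
ft_force: [1.0, -0.7, 0.2]
width: 0.53
```

Emit:
send_rows:
  increments:
    - [[22,27,0,0,53],[22,27,0,0,53],[22,27,0,0,53],[22,27,0,0,53],[22,27,0,0,53]]

```text
time_s: 3.02
position: [462.2, 113.5, 231.0]
eef_rot: [-3.141, -0.0, 2.03]
ft_force: [0.4, -0.5, -0.1]
width: 0.529
```

Emit:
send_rows:
  increments:
    - [[22,27,0,0,53],[22,27,0,0,53],[22,27,0,0,53],[22,26,0,0,53],[0,0,0,0,53]]

```text
time_s: 3.43
position: [520.3, 242.8, 230.3]
eef_rot: [3.14, -0.002, 2.033]
ft_force: [0.3, -1.0, -0.8]
width: 0.531
```

Run:
```python
from h import *
t=dict(np.load("top0.npz"))
for n in("top","side"):
    f=dict(np.load(n+"0.npz"));P=cloud(f);hsv=cv2.cvtColor(f["frame"],cv2.COLOR_BGR2HSV)
    x,y,z=P[...,0],P[...,1],P[...,2]
    m=(x>420)&(x<700)&(y<-120)&(y>-420)&(z>3)&(z<230)
    hi=m&(z>120)&(z<230);print(n,"platen",rect(P[hi][:,:2]),P[hi][:,:2].mean(0))
    th=-0.23
    # project on bed axes with yaw from base
    blue=(hsv[...,0]>100)&(hsv[...,0]<125)&(hsv[...,1]>90)
    b=m&blue&(z>14)&(z<30);print("base",rect(P[b][:,:2]))
    w=m&(hsv[...,1]<90)&(z>26)&(z<46);print("walls",w.sum(),rect(P[w][:,:2]))
    fl=m&(hsv[...,1]<60)&(z>17)&(z<26)&(hsv[...,2]>60);print("floor",fl.sum(),rect(P[fl][:,:2]))
    for nm,(x0,x1,y0,y1) in dict(tin=(330,480,-90,60),brayer=(600,800,-140,60)).items():
        q=(x>x0)&(x<x1)&(y>y0)&(y<y1)&(z>8)&(z<100); print(nm,rect(P[q][:,:2]))
    p=(x<500)&(x>340)&(y<-180)&(y>-320)&(z>12)&(z<70);print("pedal",rect(P[p][:,:2]),np.nanmax(z[p]))
print("pix of stage (560,0)",proj(t,[560,0,0]))
```

```text
top platen (array([ 563.8, -181.2]), array([15.4, 79.9]), -0.25) [ 563.31996937 -177.71914163]
base (array([ 544.8, -259.6]), array([117.5, 199.3]), 1.33)
walls 281 (array([ 507.1, -252. ]), array([180.2, 186.2]), 1.369)
floor 851 (array([ 530.7, -288. ]), array([115.4, 151.5]), 1.43)
tin (array([414.1, -15.4]), array([64.3, 65. ]), 0.034)
brayer (array([7.479e+02, 6.000e-01]), array([116.8, 189.5]), -0.707)
pedal (array([ 436.7, -262.9]), array([113.3, 126.7]), -0.005) 67.72925193494365
side platen (array([ 561.8, -177.9]), array([18. , 81.7]), -0.229) [ 560.05475016 -175.07174914]
base (array([ 537.6, -254.1]), array([118.8, 202.9]), 1.305)
walls 251 (array([ 505.6, -240.4]), array([176.1, 181.1]), 1.25)
floor 293 (array([ 555.5, -263.6]), array([ 88.8, 200.6]), 1.337)
tin (array([408.8, -12.8]), array([66.9, 67.2]), -0.192)
brayer (array([759.6, -26.5]), array([ 93.8, 156.3]), -1.293)
pedal (array([ 435.2, -256. ]), array([127.3, 129. ]), 0.008) 64.63197397341307
pix of stage (560,0) (np.float64(305.2194872729778), np.float64(218.42708164359144))
```

Emit:
send_rows:
  increments:
    - [[16.5,22,0,0,53],[0,0,35,0,53],[0,0,35,0,53],[0,0,35,0,53],[0,0,30,0,53]]

```text
time_s: 3.85
position: [530.1, 261.8, 93.9]
eef_rot: [-3.139, -0.0, 2.03]
ft_force: [-0.5, -0.0, -0.7]
width: 0.53
```

Run:
```python
from plant import r
from h import *
s=r.grab_frame("side");t=r.grab_frame("top");print(r.state()["position"],r.state()["eef_rot"])
o=np.zeros((420,800,3),np.uint8)
o[:,:400]=cv2.resize(s["frame"][200:300,200:295],(400,420),interpolation=cv2.INTER_CUBIC)
o[:,400:]=cv2.resize(t["frame"][180:270,170:256],(400,420),interpolation=cv2.INTER_CUBIC)
cv2.imwrite("pics/app.png",o)
```

```text
[526.89680553 260.69772896  90.69553769] [-3.12962950e+00 -2.10184601e-03  2.02963775e+00]
```

View pics/app.png

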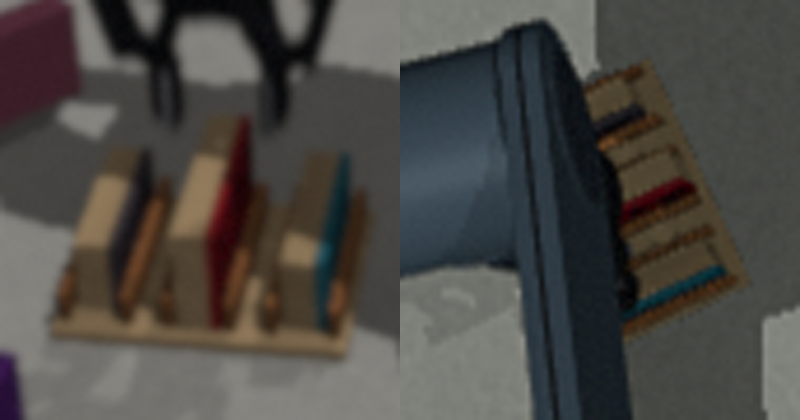

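The fingers hang astride the red block, looking roughly centred at about (220,90) in the crop. I'll let the arm settle and then read the pose.

Emit:
send_rows:
  increments:
    - [[0,0,0,0,53],[0,0,0,0,53],[0,0,0,0,53]]

```text
time_s: 4.2
position: [533.2, 262.7, 99.0]
eef_rot: [3.137, 0.001, 2.03]
ft_force: [-0.7, 0.1, 0.2]
width: 0.529
```

Run:
```python
from plant import r
import numpy as np
s=r.state();print(s)
p=s["position"];y=s["eef_rot"][2];d=np.array([532.5,267.5])-p[:2]
print("tool dx",d@[np.cos(y),np.sin(y)],"dy",d@[np.sin(y),-np.cos(y)])
```

```text
{'time_s': 4.2, 'joint_pos': array([ 2.70361164e-01,  4.49564912e-01,  1.60051348e+00, -4.63331559e-05,
        1.08688898e+00, -1.88461359e-01]), 'qvel': array([ 0.00188138, -0.00387739,  0.00338183,  0.00024012, -0.00569481,
        0.00114652]), 'joint_torque': array([-3.22765473e-02, -5.06952882e+01, -2.47938734e+01, -2.69194861e-03,
        2.57892633e-02, -2.20537455e-03]), 'position': array([533.22237715, 262.74249061,  98.98628672]), 'eef_rot': array([3.13705697e+00, 9.06918070e-04, 2.02963825e+00]), 'ft_force': array([-0.69680954,  0.14498024,  0.19473817]), 'moment': array([-0.0622378 , -0.07691329, -0.07901695]), 'width': 0.5290799806378786}
tool dx 4.585369408953841 dy 1.4594902294005732
```

Emit:
send_rows:
  increments:
    - [[4.5,1.5,0,0,53],[0,0,16,0,53],[0,0,16,0,53],[0,0,15,0,53],[0,0,12,0,53]]

```text
time_s: 4.62
position: [531.3, 267.7, 37.8]
eef_rot: [3.14, 0.0, 2.03]
ft_force: [-0.2, 0.3, -0.4]
width: 0.528
```

Emit:
send_rows:
  increments:
    - [[0,0,0,0,53],[0,0,0,0,0],[0,0,0,0,0],[0,0,0,0,0],[0,0,0,0,0]]

```text
time_s: 5.03
position: [532.1, 267.6, 38.5]
eef_rot: [3.138, 0.0, 2.03]
ft_force: [1.2, 1.7, 0.2]
width: 0.272
```

Emit:
send_rows:
  increments:
    - [[0,0,0,0,0],[0,0,0,0,0],[0,0,0,0,0],[0,0,0,0,0],[0,0,0,0,0]]

```text
time_s: 5.45
position: [532.1, 267.6, 38.2]
eef_rot: [3.139, 0.0, 2.03]
ft_force: [4.1, 3.2, 4.6]
width: 0.272
```

Emit:
send_rows:
  increments:
    - [[0,0,-10,0,0],[0,0,-20,0,0],[0,0,-30,0,0],[0,0,-30,0,0],[0,0,-30,0,0]]

```text
time_s: 5.87
position: [528.3, 266.2, 156.8]
eef_rot: [-3.135, -0.001, 2.029]
ft_force: [0.0, 0.3, -1.2]
width: 0.272
```

Emit:
send_rows:
  increments:
    - [[0,0,0,0.1,0],[0,0,0,0.1,0],[0,0,0,0.1,0],[0,0,0,0.1,0],[0,0,0,0.1,0]]

```text
time_s: 6.28
position: [528.6, 266.3, 155.9]
eef_rot: [-3.136, 0.002, 1.525]
ft_force: [-0.1, 0.1, -2.2]
width: 0.276
```

Emit:
send_rows:
  increments:
    - [[0,0,0,0.1,0],[0,0,0,0.102,0],[0,0,0,0,0],[-16,5,0,0,0],[-30,9.5,0,0,0]]

```text
time_s: 6.7
position: [531.9, 220.6, 156.2]
eef_rot: [-3.138, 0.0, 1.335]
ft_force: [0.0, -1.1, -1.3]
width: 0.274
```

Emit:
send_rows:
  increments:
    - [[-32,10,0,0,0],[-32,10,0,0,0],[-32,10,0,0,0],[-32,10,0,0,0],[-32,10,0,0,0]]

```text
time_s: 7.12
position: [542.1, 50.2, 156.4]
eef_rot: [-3.138, 0.001, 1.331]
ft_force: [0.7, 0.3, -1.2]
width: 0.274
```

Emit:
send_rows:
  increments:
    - [[-32,10,0,0,0],[-18,7,0,0,0],[0,0,0,0,0],[0,0,0,0,0],[0,0,0,0,0]]

```text
time_s: 7.53
position: [547.2, -0.4, 156.7]
eef_rot: [-3.139, -0.0, 1.329]
ft_force: [-0.0, -0.3, -1.4]
width: 0.275
```

Run:
```python
from plant import r
from h import *
print(r.state()["position"],r.state()["ft_force"])
s=r.grab_frame("side");t=r.grab_frame("top")
P=cloud(t);z=P[...,2];print("near-stage objects",[ (P[q][:,:2].min(0),P[q][:,:2].max(0)) for q in [(P[...,0]>480)&(P[...,0]<700)&(P[...,1]>-90)&(P[...,1]<90)&(z>8)&(z<60)] if q.sum()])
cv2.imwrite("pics/stage.png",s["frame"])
```

```text
[ 5.47242284e+02 -4.27931049e-01  1.56660685e+02] [-0.03828444 -0.25802134 -1.43843017]
near-stage objects []
```

View pics/stage.png

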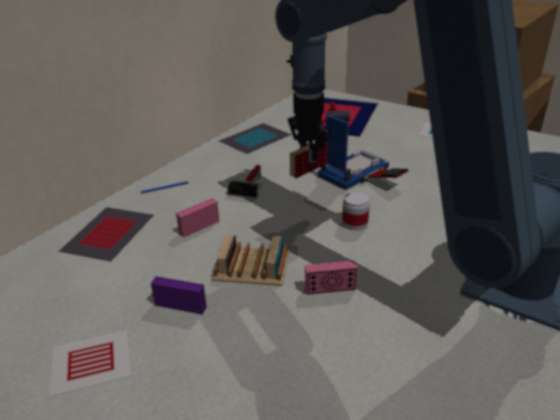

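The block is held at about (308,160) with its red face toward the base, and the stage area is clear. Now I lower it to the table.

Emit:
send_rows:
  increments:
    - [[0,0,35,0,0],[0,0,35,0,0],[0,0,30,0,0],[0,0,18,0,0],[0,0,4,0,0]]

```text
time_s: 8.05
position: [545.2, 0.9, 31.7]
eef_rot: [-3.134, 0.0, 1.33]
ft_force: [-0.8, 0.2, -1.9]
width: 0.272
```

Emit:
send_rows:
  increments:
    - [[0,0,0,0,0],[0,0,0,0,0],[0,0,0,0,0],[0,0,0,0,0]]

```text
time_s: 8.38
position: [549.7, -1.0, 37.1]
eef_rot: [3.138, -0.0, 1.328]
ft_force: [-0.5, 0.9, -2.0]
width: 0.275
```

Emit:
send_rows:
  increments:
    - [[0,0,2,0,0],[0,0,1,0,0],[0,0,0,0,0],[0,0,0,0,0]]

```text
time_s: 8.72
position: [548.3, -1.0, 32.5]
eef_rot: [3.141, -0.0, 1.328]
ft_force: [-0.5, -0.5, -1.9]
width: 0.276
```

Emit:
send_rows:
  increments:
    - [[0,0,1,0,0],[0,0,0,0,0],[0,0,0,0,0]]

```text
time_s: 8.97
position: [548.2, -1.0, 31.2]
eef_rot: [-3.141, -0.0, 1.328]
ft_force: [0.2, -0.6, -1.9]
width: 0.275
```

Emit:
send_rows:
  increments:
    - [[0,0,1,0,0],[0,0,0,0,0],[0,0,0,0,0]]

```text
time_s: 9.22
position: [548.4, -1.0, 30.3]
eef_rot: [3.141, -0.0, 1.328]
ft_force: [-0.1, -0.4, -1.9]
width: 0.276
```

Emit:
send_rows:
  increments:
    - [[0,0,1,0,0],[0,0,0,0,0],[0,0,0,0,0]]

```text
time_s: 9.47
position: [548.5, -1.0, 30.1]
eef_rot: [3.141, 0.0, 1.328]
ft_force: [-1.2, 0.3, 6.6]
width: 0.273
```

Emit:
send_rows:
  increments:
    - [[0,0,1,0,0],[0,0,0,0,0],[0,0,0,0,0]]

```text
time_s: 9.72
position: [548.7, -1.0, 30.0]
eef_rot: [3.14, 0.0, 1.328]
ft_force: [-3.7, 1.0, 13.3]
width: 0.274
```

Emit:
send_rows:
  increments:
    - [[0,0,-1.5,0,0],[0,0,0,0,20],[0,0,0,0,60],[0,0,0,0,60],[0,0,0,0,60]]

```text
time_s: 10.13
position: [548.2, -1.0, 29.6]
eef_rot: [-3.141, 0.0, 1.328]
ft_force: [-0.5, 0.4, -0.7]
width: 0.6
```

Emit:
send_rows:
  increments:
    - [[0,0,0,0,60],[0,0,-20,0,60],[0,0,-30,0,60],[0,0,-25,0,60],[0,0,0,0,60]]

```text
time_s: 10.55
position: [551.7, -1.6, 109.8]
eef_rot: [3.133, -0.0, 1.328]
ft_force: [0.2, 0.1, 0.7]
width: 0.598
```

Emit:
send_rows:
  increments:
    - [[0,-15,0,0,60],[0,-30,0,0,0],[0,0,0,0,0],[0,0,0,0,0],[0,0,0,0,0]]

```text
time_s: 10.97
position: [505.1, 9.7, 104.8]
eef_rot: [3.141, -0.0, 1.328]
ft_force: [0.2, 0.4, -0.5]
width: 0.032
```

Run:
```python
from plant import r
from h import *
st=r.state();print(st["position"],st["ft_force"],st["width"])
s=r.grab_frame("side");t=r.grab_frame("top")
for f in(s,t):
    P=cloud(f);z=P[...,2];hsv=cv2.cvtColor(f["frame"],cv2.COLOR_BGR2HSV)
    q=(abs(P[...,0]-550)<80)&(abs(P[...,1])<80)&(z>5)&(z<68)
    print(q.sum(),rect(P[q][:,:2]),np.percentile(z[q],95))
cv2.imwrite("pics/stand.png",cv2.resize(s["frame"][60:240,200:420],(660,540),interpolation=cv2.INTER_CUBIC))
```

```text
[505.13899345   9.74518098 104.81319154] [ 0.16187174  0.43332997 -0.4924583 ] 0.03218886944562135
836 (array([541.8,   1. ]), array([ 63. , 109.9]), 0.882) 64.89428690540711
10 (array([562.4,  19.4]), array([ 45.9, 194. ]), -0.694) 64.82312699607314
```

View pics/stand.png

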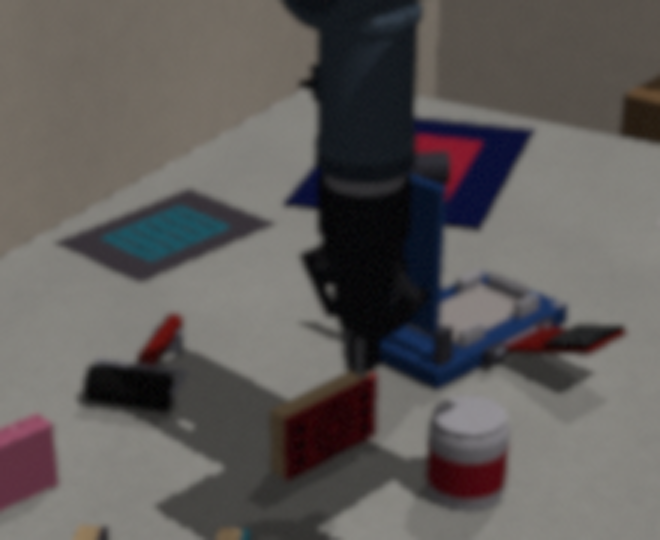

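The block stands alone at about (325,425) in the crop, its red face toward the base and the tin clear. Now the topple push.

Emit:
send_rows:
  increments:
    - [[0,0,20,0,0],[0,0,20,0,0],[0,0,13,0,0],[0,0,0,0,0],[0,8,0,0,0]]

```text
time_s: 11.48
position: [511.2, 8.2, 51.0]
eef_rot: [-3.138, 0.0, 1.328]
ft_force: [-0.5, -0.0, -0.0]
width: 0.002
```

Emit:
send_rows:
  increments:
    - [[0,5,0,0,0],[0,4,0,0,0],[0,4,0,0,0],[0,4,0,0,0],[0,4,0,0,0]]

```text
time_s: 11.9
position: [533.5, 2.7, 52.3]
eef_rot: [3.141, -0.0, 1.328]
ft_force: [0.2, -0.7, 1.0]
width: -0.0
```

Emit:
send_rows:
  increments:
    - [[0,4,0,0,0],[0,4,0,0,0],[0,4,0,0,0],[0,4,0,0,0],[0,0,0,0,0]]

```text
time_s: 12.32
position: [549.3, -1.3, 51.9]
eef_rot: [3.141, -0.0, 1.328]
ft_force: [-0.0, 0.7, 0.4]
width: -0.002
```

Run:
```python
from plant import r
from h import *
st=r.state();print(st["position"],st["ft_force"],st["width"])
s=r.grab_frame("side")
P=cloud(s);z=P[...,2];hsv=cv2.cvtColor(s["frame"],cv2.COLOR_BGR2HSV)
q=(abs(P[...,0]-580)<90)&(abs(P[...,1])<80)&(z>5)&(z<68)&(hsv[...,1]>90)
print(q.sum(),rect(P[q][:,:2]),np.percentile(z[q],[5,50,95]))
```

```text
[549.30489954  -1.29039142  51.89548389] [-0.01175118  0.66716374  0.38955059] -0.0018654707589193232
672 (array([555.8,  -4.2]), array([ 45.9, 117.8]), 1.309) [15.96859304 34.99617006 58.82805517]
```

Run:
```python
from plant import r
from h import *
s=r.grab_frame("side")
cv2.imwrite("pics/top2.png",cv2.resize(s["frame"][110:240,240:400],(640,520),interpolation=cv2.INTER_CUBIC))
```

```text
(no output)
```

View pics/top2.png

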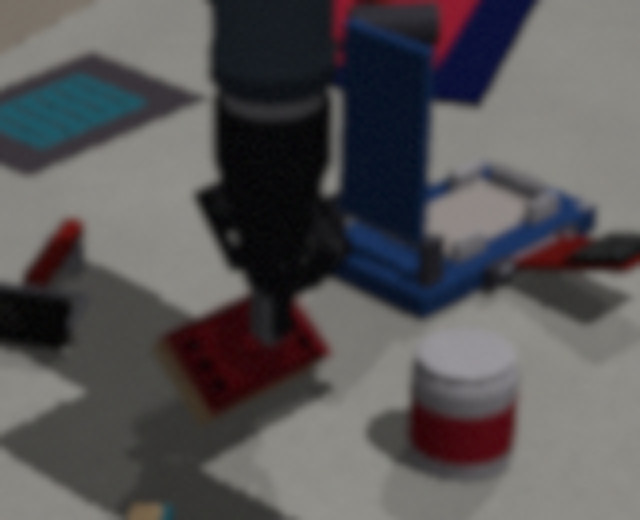

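The block is tilted at (245,355), past its balance point and falling onto its back. I'll let it settle and raise the tool.

Emit:
send_rows:
  increments:
    - [[0,0,0,0,0],[0,0,0,0,0],[0,0,0,0,0],[0,-5,0,0,0],[0,0,-20,0,0]]

```text
time_s: 12.83
position: [539.5, 1.1, 68.6]
eef_rot: [-3.133, 0.0, 1.328]
ft_force: [-0.9, 0.1, -0.1]
width: -0.005
```

Emit:
send_rows:
  increments:
    - [[0,0,-30,0,100],[0,0,-30,0,100],[0,0,-30,0,100],[0,0,0,0,100],[0,0,0,0,100]]

```text
time_s: 13.25
position: [544.4, 0.1, 163.9]
eef_rot: [3.137, -0.0, 1.328]
ft_force: [-0.5, 0.0, -1.5]
width: 0.708
```

Run:
```python
from plant import r
from h import *
st=r.state();p=st["position"];y=st["eef_rot"][2];print(p,y,st["width"])
for n in("side","top"):
    s=r.grab_frame(n)
    P=cloud(s);z=P[...,2];hsv=cv2.cvtColor(s["frame"],cv2.COLOR_BGR2HSV)
    red=((hsv[...,0]<8)|(hsv[...,0]>172))&(hsv[...,1]>110)
    q=(abs(P[...,0]-570)<90)&(abs(P[...,1])<80)&(z>16)&(z<35)
    print(n,q.sum(),rect(P[q][:,:2]),np.percentile(z[q],[5,50,95]))
    q=q&red
    if q.sum()>20: print("red",q.sum(),rect(P[q][:,:2]))
    c,_,_=rect(P[(abs(P[...,0]-570)<90)&(abs(P[...,1])<80)&(z>16)&(z<35)][:,:2])
    d=c-p[:2];print("tool d",d@[np.cos(y),np.sin(y)],d@[np.sin(y),-np.cos(y)])
    if n=="side":cv2.imwrite("pics/lie.png",cv2.resize(s["frame"][110:240,240:400],(640,520),interpolation=cv2.INTER_CUBIC))
```

```text
[5.44380258e+02 1.29522215e-01 1.63858262e+02] 1.327880347601365 0.7081988366841105
side 602 (array([590. , -13.4]), array([ 71.2, 115.3]), 1.322) [18.5804681  23.78955243 26.54366706]
red 505 (array([588.5, -10.6]), array([ 66.9, 109.2]), 1.322)
tool d -2.159205431245653 47.53468904945849
top 10 (array([601.3,  35.3]), array([ 1.3, 51.2]), -0.194) [21.13589075 23.70845312 26.48741516]
tool d 47.8290315096156 46.788922635415894
```

View pics/lie.png

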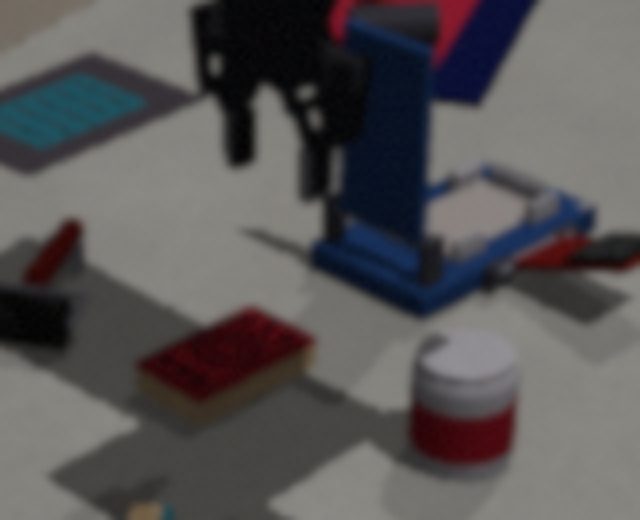

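It lies flat, carved side up, at about (225,365) in the crop. By range that is about (590,-11.4) with a yaw of 1.32, so no turn is needed. Next I regrasp it across the 64 mm.

Emit:
send_rows:
  increments:
    - [[0,17,0,0,100],[0,30,0,0,100],[0,0,30,0,100],[0,0,35,0,100],[0,0,30,0,100]]

```text
time_s: 13.77
position: [587.8, -10.9, 63.6]
eef_rot: [-3.139, 0.0, 1.328]
ft_force: [-0.6, -0.3, -0.4]
width: 1.003
```

Emit:
send_rows:
  increments:
    - [[0,0,15,0,100],[0,0,0,0,100],[0,0,0,0,100],[0,0,0,0,100]]

```text
time_s: 14.1
position: [589.4, -11.1, 52.1]
eef_rot: [3.141, -0.0, 1.328]
ft_force: [-0.3, -0.3, 0.0]
width: 0.997
```

Emit:
send_rows:
  increments:
    - [[0,0,15,0,100],[0,0,15,0,100],[0,0,12,0,100],[0,0,6,0,100],[0,0,3,0,100]]

```text
time_s: 14.52
position: [589.0, -11.0, 0.6]
eef_rot: [-3.141, 0.0, 1.328]
ft_force: [-0.1, -0.3, 0.7]
width: 1.001
```

Emit:
send_rows:
  increments:
    - [[0,0,0,0,100],[0,0,0,0,100],[0,0,0,0,100]]

```text
time_s: 14.77
position: [589.7, -11.2, 1.6]
eef_rot: [3.14, -0.0, 1.328]
ft_force: [-0.2, 0.2, 0.3]
width: 0.998
```

Emit:
send_rows:
  increments:
    - [[0,0,0,0,60],[0,0,0,0,60],[0,0,0,0,60],[0,0,0,0,60],[0,0,0,0,60]]

```text
time_s: 15.18
position: [589.8, -11.2, 1.7]
eef_rot: [3.14, -0.0, 1.328]
ft_force: [0.2, 0.7, 5.2]
width: 0.738
```

Emit:
send_rows:
  increments:
    - [[0,0,-10,0,60],[0,0,-25,0,60],[0,0,-35,0,60],[0,0,-38,0,60],[0,0,-38,0,60]]

```text
time_s: 15.6
position: [587.9, -10.8, 147.9]
eef_rot: [-3.139, 0.0, 1.328]
ft_force: [1.1, 0.0, -1.4]
width: 0.737
```

Emit:
send_rows:
  increments:
    - [[0,0,-38,0,60],[0,0,-38,0,60],[0,0,-23,0,60],[0,0,0,0,60],[0,0,0,0,60]]

```text
time_s: 16.02
position: [589.4, -11.1, 247.5]
eef_rot: [3.139, -0.0, 1.328]
ft_force: [-0.8, 0.1, -2.1]
width: 0.742
```

Emit:
send_rows:
  increments:
    - [[-15,1,0,0,60],[-30,2,0,0,60],[-33,2,0,0,60],[-33,2,0,0,60],[-33,2,0,0,60]]

```text
time_s: 16.43
position: [561.4, -153.4, 243.2]
eef_rot: [-3.137, -0.001, 1.329]
ft_force: [1.0, 0.4, -2.9]
width: 0.741
```

Emit:
send_rows:
  increments:
    - [[-33,2,0,0,60],[-33,2,0,0,60],[-30,2,0,0,60],[-24,1,0,0,60],[0,0,0,0,60]]

```text
time_s: 16.85
position: [538.7, -275.4, 242.7]
eef_rot: [-3.137, 0.0, 1.323]
ft_force: [-0.0, 0.4, -1.9]
width: 0.738
```

Emit:
send_rows:
  increments:
    - [[0,0,0,0,60],[0,0,0,0,60],[0,0,0,0,60]]

```text
time_s: 17.1
position: [540.8, -269.7, 244.7]
eef_rot: [-3.139, -0.001, 1.329]
ft_force: [-0.2, 0.3, -1.4]
width: 0.74
```

Emit:
send_rows:
  increments:
    - [[-1.5,1,30,0,60],[0,0,35,0,60],[0,0,35,0,60],[0,0,35,0,60],[0,0,25,0,60]]

```text
time_s: 17.52
position: [540.7, -270.2, 82.7]
eef_rot: [-3.138, -0.002, 1.33]
ft_force: [-0.3, 0.4, -2.0]
width: 0.74
```

Emit:
send_rows:
  increments:
    - [[0,0,15,0,60],[0,0,0,0,60],[0,0,0,0,60],[0,0,0,0,60]]

```text
time_s: 17.85
position: [542.8, -272.7, 72.2]
eef_rot: [3.14, 0.001, 1.329]
ft_force: [1.1, -1.0, -1.0]
width: 0.738
```

Run:
```python
from plant import r
from h import *
st=r.state();print(st["position"],st["eef_rot"],st["ft_force"])
s=r.grab_frame("side");t=r.grab_frame("top")
o=np.zeros((400,800,3),np.uint8)
o[:,:400]=cv2.resize(s["frame"][95:195,305:405],(400,400),interpolation=cv2.INTER_CUBIC)
o[:,400:]=cv2.resize(t["frame"][175:275,345:445],(400,400),interpolation=cv2.INTER_CUBIC)
cv2.imwrite("pics/over.png",o)
p=st["position"]
P=cloud(s);z=P[...,2];hsv=cv2.cvtColor(s["frame"],cv2.COLOR_BGR2HSV)
red=((hsv[...,0]<8)|(hsv[...,0]>172))&(hsv[...,1]>110)
q=(np.hypot(P[...,0]-p[0],P[...,1]-p[1])<80)&red&(z>80)
print("side block",q.sum(),rect(P[q][:,:2]),np.percentile(z[q],[5,50,95]))
```

```text
[ 542.77805879 -272.69883211   72.17523116] [3.13959163e+00 7.83373980e-04 1.32894563e+00] [ 1.10128874 -0.99822358 -0.96756781]
side block 293 (array([ 534.5, -279.6]), array([101.4, 123.7]), -0.745) [ 89.59497952  95.1589074  181.05583076]
```

View pics/over.png

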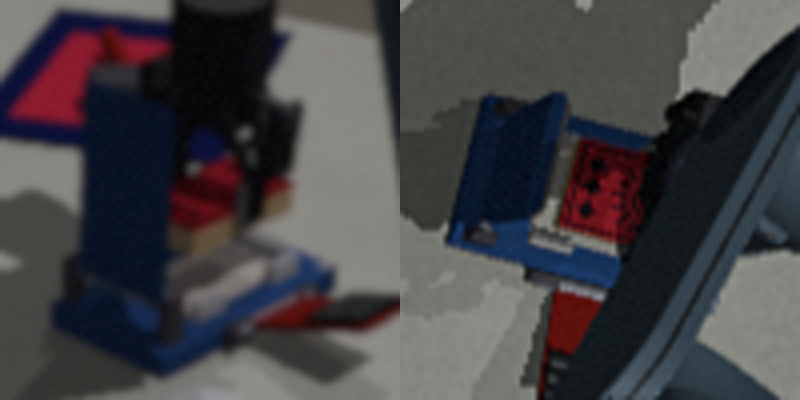

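The block hangs just over the pocket with its red face up. It is visible at (605,195) on the right (top) half. I'll check its offset in bed axes from the top view.

Run:
```python
from plant import r
from h import *
t=r.grab_frame("top");st=r.state();print(st["position"],st["eef_rot"][2])
P=cloud(t);z=P[...,2];hsv=cv2.cvtColor(t["frame"],cv2.COLOR_BGR2HSV)
red=((hsv[...,0]<8)|(hsv[...,0]>172))&(hsv[...,1]>110)
t0=dict(np.load("top0.npz"));P0=cloud(t0);z0=P0[...,2]
th=-0.242;bx=np.array([np.cos(th),np.sin(th)]);by=np.array([-bx[1],bx[0]]);o=np.array([541.7,-271.6])
B=np.stack([(P[...,:2]-o)@bx,(P[...,:2]-o)@by],-1);B0=np.stack([(P0[...,:2]-o)@bx,(P0[...,:2]-o)@by],-1)
q=red&(z>80)&(z<110)&(abs(B[...,1])<80)&(abs(B[...,0])<60)
print(q.sum(),"z",np.median(z[q]))
for lo in range(5,60,8):
    k=q&(B[...,1]>lo)&(B[...,1]<lo+8)
    if k.sum()>3:print(lo,k.sum(),B[k][:,0].min().round(1),B[k][:,0].max().round(1),B[k][:,1].max().round(1))
# walls & base at start
w=(z0>28)&(z0<44)&(abs(B0[...,0])<60)&(B0[...,1]>-90)&(B0[...,1]<70)
print("walls z28-44: x pct",np.percentile(B0[w][:,0],[1,5,50,95,99]).round(1),"y",np.percentile(B0[w][:,1],[1,5,50,95,99]).round(1))
hs0=cv2.cvtColor(t0["frame"],cv2.COLOR_BGR2HSV)
b=(z0>14)&(z0<30)&(hs0[...,0]>100)&(hs0[...,0]<125)&(hs0[...,1]>90)&(abs(B0[...,0])<90)&(abs(B0[...,1])<140)
for a in(0,1):print("base",np.percentile(B0[b][:,a],[.5,2,98,99.5]).round(1))
```

```text
[ 542.78137673 -273.30391733   72.69368184] 1.328263696209341
401 z 95.05592150879656
5 65 -30.3 33.4 12.9
13 68 -30.9 31.0 20.7
21 68 -30.6 30.9 28.8
29 57 -29.8 31.3 36.9
37 57 -30.2 30.6 44.9
45 67 -29.7 30.8 52.9
walls z28-44: x pct [-41.9 -41.1  -4.2  40.4  42.2] y [-64.9 -62.5 -40.4  50.6  55.9]
base [-57.3 -56.7  56.6  57.6]
base [-86.3 -85.  110.7 111.6]
```

Emit:
send_rows:
  increments:
    - [[1.2,-0.5,10,0,60],[0,0,12,0,60],[0,0,8,0,60],[0,0,4,0,60],[0,0,0,0,60]]

```text
time_s: 18.42
position: [541.3, -271.3, 35.5]
eef_rot: [-3.141, -0.001, 1.328]
ft_force: [-0.2, -0.5, -0.8]
width: 0.741
```

Emit:
send_rows:
  increments:
    - [[0,0,3,0,60],[0,0,3,0,60],[0,0,0,0,60]]

```text
time_s: 18.67
position: [541.3, -271.6, 30.2]
eef_rot: [-3.141, -0.0, 1.328]
ft_force: [-0.1, 0.3, -2.3]
width: 0.74
```

Emit:
send_rows:
  increments:
    - [[0,0,3,0,60],[0,0,2,0,60],[0,0,0,0,60]]

```text
time_s: 18.92
position: [541.3, -271.5, 25.4]
eef_rot: [-3.141, -0.0, 1.328]
ft_force: [0.5, -0.8, -1.8]
width: 0.736
```

Emit:
send_rows:
  increments:
    - [[0,0,1,0,60],[0,0,0.5,0,60],[0,0,0,0,60],[0,0,0,0,60]]

```text
time_s: 19.25
position: [541.4, -271.5, 24.3]
eef_rot: [-3.141, -0.0, 1.328]
ft_force: [0.0, -0.1, -1.2]
width: 0.739
```

Emit:
send_rows:
  increments:
    - [[0,0,0.8,0,60],[0,0,0,0,60],[0,0,0,0,60]]

```text
time_s: 19.5
position: [541.6, -271.6, 23.7]
eef_rot: [3.141, 0.0, 1.328]
ft_force: [-0.1, 0.0, 0.1]
width: 0.738
```

Emit:
send_rows:
  increments:
    - [[0,0,0.7,0,60],[0,0,0,0,60],[0,0,0,0,88],[0,0,0,0,88],[0,0,0,0,88]]

```text
time_s: 19.92
position: [541.6, -271.6, 22.8]
eef_rot: [3.141, 0.0, 1.328]
ft_force: [0.1, -0.6, 0.8]
width: 0.879
```

Emit:
send_rows:
  increments:
    - [[0,0,0,0,88],[0,0,-10,0,88],[0,0,-20,0,88],[0,0,-30,0,88],[0,0,-30,0,88]]

```text
time_s: 20.33
position: [540.8, -271.1, 113.5]
eef_rot: [-3.14, -0.001, 1.328]
ft_force: [-0.2, -0.3, -0.6]
width: 0.883
```

Emit:
send_rows:
  increments:
    - [[0,-38,0,0,0],[0,-38,0,0,0],[0,-38,0,0,0],[0,-30,0,0,0],[0,0,0,0,0]]

```text
time_s: 20.75
position: [396.3, -233.7, 112.7]
eef_rot: [-3.136, -0.002, 1.327]
ft_force: [-0.4, 0.9, 0.3]
width: 0.169
```

Run:
```python
from plant import r
from h import *
s=r.grab_frame("side");t=r.grab_frame("top");st=r.state();print(st["position"],st["eef_rot"][2])
th=-0.242;bx=np.array([np.cos(th),np.sin(th)]);by=np.array([-bx[1],bx[0]]);o=np.array([541.7,-271.6])
for n,f in(("top",t),("side",s)):
    P=cloud(f);z=P[...,2];hsv=cv2.cvtColor(f["frame"],cv2.COLOR_BGR2HSV)
    red=((hsv[...,0]<8)|(hsv[...,0]>172))&(hsv[...,1]>110)
    B=np.stack([(P[...,:2]-o)@bx,(P[...,:2]-o)@by],-1)
    q=red&(abs(B[...,0])<45)&(abs(B[...,1])<70)&(z>30)
    if q.sum()>9:
        k=B[q];print(n,q.sum(),"x",k[:,0].min(),k[:,0].max(),"y",k[:,1].min(),k[:,1].max(),"z",np.percentile(z[q],[5,50,95]))
        for sx in(-1,1):
            for sy in(-1,1):
                g=q&(B[...,0]*sx>5)&(B[...,1]*sy>5); print(sx,sy,g.sum(),np.median(z[g]).round(1) if g.any() else '')
    p=(abs(B[...,1])<30)&(B[...,0]<-140)&(B[...,0]>-152);print("pad z",np.nanmedian(z[p]),P[p].mean(0))
im=np.zeros((400,800,3),np.uint8)
im[:,:400]=cv2.resize(s["frame"][95:195,305:405],(400,400),interpolation=cv2.INTER_CUBIC)
im[:,400:]=cv2.resize(t["frame"][185:285,345:445],(400,400),interpolation=cv2.INTER_CUBIC)
cv2.imwrite("pics/seated.png",im)
d=o-146*bx-st["position"][:2];y=st["eef_rot"][2]
print("to pedal tool",d@[np.cos(y),np.sin(y)],d@[np.sin(y),-np.cos(y)])
```

```text
[ 401.35240274 -237.02746158  113.80222091] 1.3266243694037347
top 834 x -33.269793304541096 30.8491542694751 y -57.40574983468875 54.31599418235298 z [42.22800505 45.97609003 49.51100449]
-1 -1 176 45.8
-1 1 164 46.0
1 -1 158 46.0
1 1 149 45.8
pad z 508.0336098114717 [ 400.85237887 -232.88479089  394.12082528]
side 309 x -37.4772799238544 21.937009283125697 y -52.19277748932955 56.78799066086664 z [40.73973671 45.97175062 49.07282223]
-1 -1 86 45.7
-1 1 103 46.0
1 -1 34 46.0
1 1 11 45.2
pad z 146.64006859986614 [ 402.91995846 -229.976238    135.22143126]
to pedal tool 0.06529462503811696 -1.4570590058300545
```

View pics/seated.png

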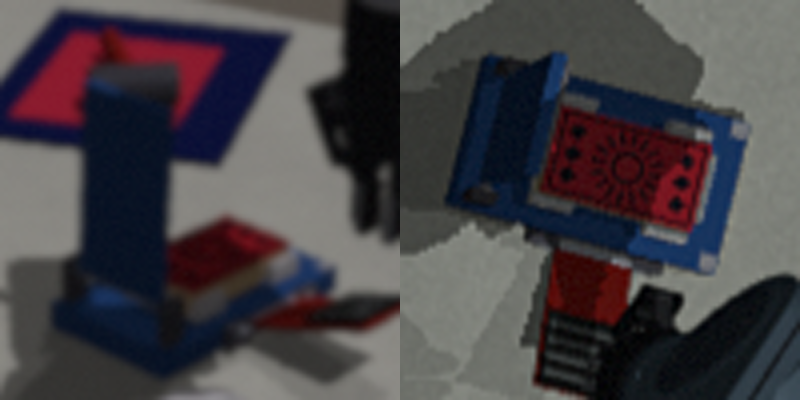

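The block top is at z=46 (22+24) in all four quarters, so it is level, centred within the walls and released. It is the red block at (628,168) in the right half. Next is the pedal, with the fingers shut.

Emit:
send_rows:
  increments:
    - [[0,-3,0,0,0],[0,0,20,0,0],[0,0,20,0,0],[0,0,10,0,0],[0,0,0,0,0]]

```text
time_s: 21.27
position: [398.7, -235.6, 60.9]
eef_rot: [-3.139, -0.002, 1.328]
ft_force: [-0.9, 0.9, -0.3]
width: 0.003
```

Emit:
send_rows:
  increments:
    - [[0,0,3,0,0],[0,0,3,0,0],[0,0,3,0,0],[0,0,3,0,0],[0,0,3,0,0]]

```text
time_s: 21.68
position: [399.2, -236.7, 48.3]
eef_rot: [3.14, 0.001, 1.328]
ft_force: [-3.2, -0.4, 4.8]
width: -0.004
```

Emit:
send_rows:
  increments:
    - [[0,0,3,0,0],[0,0,3,0,0],[0,0,3,0,0],[0,0,3,0,0],[0,0,3,0,0]]

```text
time_s: 22.1
position: [398.4, -236.0, 32.6]
eef_rot: [-3.141, -0.0, 1.328]
ft_force: [-2.9, -0.7, 6.0]
width: -0.005
```

Emit:
send_rows:
  increments:
    - [[0,0,3,0,0],[0,0,3,0,0],[0,0,1.5,0,0],[0,0,1,0,0],[0,0,0,0,0]]

```text
time_s: 22.52
position: [398.0, -235.8, 25.4]
eef_rot: [-3.14, -0.0, 1.328]
ft_force: [-8.0, 2.5, 21.8]
width: -0.001
```

Emit:
send_rows:
  increments:
    - [[0,0,1,0,0],[0,0,0,0,0],[0,0,0,0,0]]

```text
time_s: 22.77
position: [398.1, -235.9, 25.3]
eef_rot: [-3.141, 0.0, 1.328]
ft_force: [-9.7, 5.3, 33.2]
width: -0.001
```

Emit:
send_rows:
  increments:
    - [[0,0,-0.5,0,0],[0,0,0,0,0],[0,0,0,0,0],[0,0,0,0,0],[0,0,0,0,0]]

```text
time_s: 23.18
position: [398.0, -235.8, 25.4]
eef_rot: [-3.14, 0.0, 1.328]
ft_force: [-8.9, 4.0, 26.9]
width: 0.001
```

Emit:
send_rows:
  increments:
    - [[0,0,0,0,0],[0,0,0,0,0],[0,0,0,0,0],[0,0,0,0,0],[0,0,0,0,0]]

```text
time_s: 23.6
position: [398.0, -235.8, 25.4]
eef_rot: [-3.14, 0.0, 1.328]
ft_force: [-8.2, 3.6, 28.2]
width: -0.003
```

Emit:
send_rows:
  increments:
    - [[0,0,0,0,0],[0,0,0,0,0],[0,0,0,0,0],[0,0,0,0,0],[0,0,0,0,0]]

```text
time_s: 24.02
position: [398.0, -235.9, 25.4]
eef_rot: [-3.141, 0.0, 1.328]
ft_force: [-8.5, 4.3, 27.7]
width: -0.003
```

Emit:
send_rows:
  increments:
    - [[0,0,0,0,0],[0,0,0,0,0],[0,0,0,0,0],[0,0,-3,0,0],[0,0,-3,0,0]]

```text
time_s: 24.43
position: [398.5, -235.9, 30.0]
eef_rot: [-3.141, -0.0, 1.328]
ft_force: [-1.3, 1.7, 5.3]
width: -0.001
```

Emit:
send_rows:
  increments:
    - [[0,0,-4,0,0],[0,0,-4,0,0],[0,0,-4,0,0],[0,0,-4,0,0],[0,0,-4,0,0]]

```text
time_s: 24.85
position: [399.4, -236.7, 50.3]
eef_rot: [3.14, 0.001, 1.328]
ft_force: [2.1, -0.2, 2.3]
width: -0.001
```

Emit:
send_rows:
  increments:
    - [[0,0,-4,0,0],[0,0,-4,0,0],[0,0,-4,0,0],[0,0,-20,0,0],[0,0,-30,0,0]]

```text
time_s: 25.27
position: [396.0, -233.8, 109.8]
eef_rot: [-3.133, -0.004, 1.328]
ft_force: [0.7, -0.5, -0.4]
width: 0.003
```

Emit:
send_rows:
  increments:
    - [[0,0,-35,0,0],[-30,-15,-25,0,0],[-35,-15,0,0,0],[-35,-15,0,0,0],[-25,0,0,0,0]]

```text
time_s: 25.68
position: [322.0, -347.1, 172.0]
eef_rot: [-3.139, -0.0, 1.328]
ft_force: [1.3, -0.6, 0.2]
width: 0.001
```

Emit:
send_rows:
  increments:
    - [[0,0,0,0,0],[0,0,0,0,0],[0,0,0,0,0]]

```text
time_s: 25.93
position: [324.5, -345.4, 171.0]
eef_rot: [-3.14, -0.002, 1.327]
ft_force: [-0.5, 0.2, -0.6]
width: 0.003
```

Run:
```python
from plant import r
from h import *
s=r.grab_frame("side");t=r.grab_frame("top");st=r.state();print(st["time_s"],st["position"],st["ft_force"],abs(st["qvel"]).max())
th=-0.242;bx=np.array([np.cos(th),np.sin(th)]);by=np.array([-bx[1],bx[0]]);o=np.array([541.7,-271.6])
for n,f in(("top",t),("side",s)):
    f0=dict(np.load(n+"0.npz"));P=cloud(f);P0=cloud(f0)
    z=P[...,2];hsv=cv2.cvtColor(f["frame"],cv2.COLOR_BGR2HSV)
    red=((hsv[...,0]<8)|(hsv[...,0]>172))&(hsv[...,1]>110)
    B=np.stack([(P[...,:2]-o)@bx,(P[...,:2]-o)@by],-1);q=red&(abs(B[...,0])<45)&(abs(B[...,1])<70)&(z>30)&(z<60)
    print(n,q.sum(),rect(P[q][:,:2]),np.percentile(z[q],[5,50,95]))
    B0=np.stack([(P0[...,:2]-o)@bx,(P0[...,:2]-o)@by],-1)
    for C,Q in((B,P),(B0,P0)):
        k=(abs(C[...,1])<20)&(C[...,0]<-138)&(C[...,0]>-158)&(Q[...,2]<90);print("pad z",k.sum(),np.nanmedian(Q[k][:,2]))
    for C,Q in((B,P),(B0,P0)):
        k=(abs(C[...,0])<50)&(C[...,1]>0)&(C[...,1]<130)&(Q[...,2]>150)&(Q[...,2]<215);print("platen top",rect(Q[k][:,:2]))
im=np.zeros((420,800,3),np.uint8);im[:]=s["frame"][:, :1]*0
im[:300,:400]=cv2.resize(s["frame"],(400,300),interpolation=cv2.INTER_AREA);im[:300,400:]=cv2.resize(t["frame"],(400,300),interpolation=cv2.INTER_AREA)
cv2.imwrite("pics/end.png",im[:300])
```

```text
26.0333 [ 325.14447557 -345.07512009  171.24591408] [ 0.20263831  0.18132936 -0.34928391] 0.008918462711690929
top 834 (array([ 540.2, -273. ]), array([ 64. , 111.1]), 1.325) [42.57594549 45.96837787 49.49807514]
pad z 113 55.48848075818417
pad z 112 56.502913082859905
platen top (array([ 563.3, -181.6]), array([15.2, 79.3]), -0.238)
platen top (array([ 563.8, -181.2]), array([15.4, 79.9]), -0.25)
side 330 (array([ 535.7, -269.3]), array([ 60.8, 111. ]), 1.344) [40.86456555 45.91849445 48.65861035]
pad z 77 1.974630751177677
pad z 72 1.4515803706788533
platen top (array([ 562.3, -177.6]), array([18.3, 84.2]), -0.238)
platen top (array([ 561.8, -177.9]), array([18. , 81.7]), -0.229)
```

View pics/end.png

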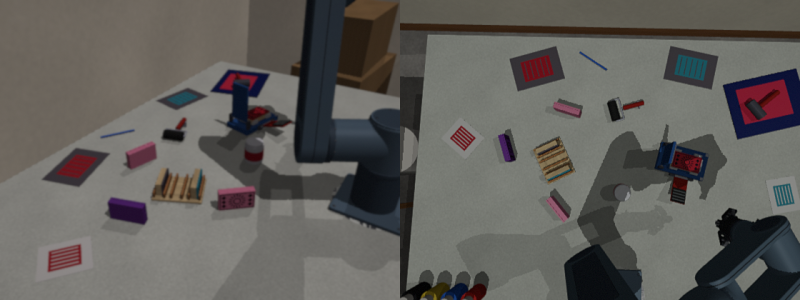

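The red block is in the pocket, at (690,163) in the right half. The platen is upright, the pedal pad is back near its starting height, the bystanders are in place and the arm is clear. Handing in.

```bash
python3 -c "
from plant import r
print(r.finish_job())"
```

```text
the job is handed in; nothing more can be done
None
```

I finished the job and handed it in at about 26 s of the 72 s; no verdict was reported. I stood the red block on the table, toppled it onto its back and regrasped it across its width. Then I seated it in the pocket and worked the pedal.

**Pedal:** I held it on its stop (25.4 mm, about 28 N) for about 1.5 s, then let it spring back up.

**Last checks:**
- **Block:** The carved face is at z = 46 mm, which is the pocket floor plus the block's 24 mm. It read level in all four quarters after release and at the same height after printing. It sits about 2 mm from the estimated pocket centre in the top view and is square to about 0.01 rad.
- **Pedal and platen:** The platen is upright. The pad is at 55.5 mm against 56.5 mm at the start, which is within measurement noise.
- **Bystanders and arm:** The teal and grey blocks, tin and brayer look unmoved, though I judged that by eye in the last picture. The arm is clear and reads no contact force.

**Disagreements:** The side view put the block's centre about 6 mm off in x. That view sees the block partly hidden by the platen and walls, so I trusted the top view and the seated height. The side-view pad reading was also unusable because it caught the table instead.

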